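Take the filter cover off the growing room's fresh-air box for washing

ROBOT

A 6-joint arm with a two-finger parallel gripper is mounted at the origin on the work surface. World frame = base frame: x ahead of the robot, y to its left, z up, the work surface at z = 0. Lengths are in m, angles in rad, forces in N, time in s.
With the tool pointing down it reaches from about 0.35 to 0.975 m from the base axis. Payload 4.9 kg.
Tool frame: the origin (TCP) lies midway between the tips of the shut fingers; the grasp point (between the pads) lies 19 mm behind it; z points along the fingers, y is the line along which they close (so a half turn about z gives the same grasp; the last joint's range is limited). The gripper opens to 85 mm and grips with 20 to 120 N. Pads are 22 mm wide; open, the fingers measure 114 mm over their backs; the gripper's body (76 mm by 85 mm) begins 54 mm behind the grasp point. The pads swing forward as they close: fully open they stand 13 mm farther back than shut.
Start: joints at [1.208, 0.053, 1.613, -0, 1.476, -0.119], TCP at [0.151, 0.607, 0.231] pointing down, gripper open.
Joint ranges: [-3.01, 3.01], [-1.01, 2.22], [0.06, 2.58], [-1.02, 4.17], [0.09, 2.62], [-3.14, 3.14]. Speed limits (rad/s): [2.57, 2.57, 3.14, 3.14, 3.14, 3.14].

INTERFACE

Orientations are given as a rotation vector (axis times angle).
In Python, from station import ctrl gives the robot as it stands. The module is installed in compiled form; this text tells all that it offers.
- The arm moves only by the shell command python3 -m handwheel 'ROWS' [OPENING] [FORCE]. ROWS is JSON, a list of rows, each a list of 2 entries, a list of its own where there are three numbers: the shift along the tool's x, y, z in cm, then the turn, a rotation vector about the tool's x, y, z in rad. In form: [[[tx, ty, tz], [ax, ay, az]], ...]. A call has 1 to 5 rows; each row is the pose to reach, as a shift and turn from the pose commanded when the call began, along the tool's axes at that moment; what a row does not reach only later rows make up. A row lasts 1/8 s, in which the tool goes at most 62.5 mm and 10.7 degrees, less where a joint would pass 70% of its speed; a pose out of reach is approached as far as the arm can. A call with a gripper value outside its range is refused whole. OPENING is the gripper's target within -1 to 1 (shut at 1, half-way at 0, fully open at -1), set as the call begins (- or left out, the last holds). The fingers move at their own pace and stop on an object; FORCE is the grip in N (left out, the last holds). Time passes only in rows, so rows that repeat a pose let the fingers close. It gives the time, the measured TCP pose, the force, the opening and the grip force at its end, in the units of the state.
- ctrl.get_obs(): the state, without advancing time (a new reading comes with each control period).
- ctrl.get_image(name): name is "scene" or "top" or "wrist"; returns the picture (420x560x3 uint8, blue, green, red); there is no depth.
- ctrl.calibration(name): a dict with "fx", "fy", "cx", "cy" (pixels), "R" (3x3) and "t" (3): a world point X has camera coordinates R X + t. Camera axes: x right, y down, z forward; pixel columns grow to the right and rows downward; lengths in m; the calibration is good to about 2 mm. A picture is of the moment at which its call begins: read the wrist's pose just before it. calibration takes no time and is no camera call; for the wrist camera it gives the pose at the moment of the call.
- ctrl.finish_job(): hands the job in; it is judged then, once.
Trained networks look in the newest picture that a camera, given by its name, has taken for a name from the list of things; names that differ only in an ending like _2 or _b are one class to them, and where a whole thing is asked for, a point or a joint stands for the part that bears it (a point fixed in the world has none). Each returns a list of dicts, best first, with "score" (0 to 1); they miss things now and then, are a little off and sometimes report something else, mostly with a low value. They report only what shows in the picture. A call takes as long as a camera call.
- ctrl.look_for(camera, query): "position" ([column, row] in pixels, amid what is visible of it).
- ctrl.landmark_of(camera, query): "position" ([column, row] in pixels: a listed point, or the origin of a listed thing).
The state is a dict: "t": time; "q": joint angles; "dq": joint speeds; "effort": joint torques, N m; "tool_pos": TCP position; "tool_rot": TCP orientation; "contact_force": force on the tool from outside, world axes, zero at the start; "wrist_torque": the same for the moment, N m; "opening": finger opening in m; "grip_force": force on a finger pad.
Only numpy, scipy, OpenCV 4.12 (cv2) and the standard library are available. Lean on these libraries where they do the work, as an engineer would, in place of code of your own. Each camera call takes 0.05 s, during which the arm holds its last target. There are 200 camera calls.

TASK

The filter of the fresh-air box is due for washing. Push the slide gate of its duct fully shut first, so that no unfiltered air gets into the growing room; then squeeze the cover's two snap tabs together to unclip it, lift it out with the filter that hangs under it, and lay it gently, filter side down, flat on the floor of the empty white crate. Do not drop it and leave the other things on the bench where they are.

Things in the scene. Friction and masses are not known exactly. Their poses are not given: they have to be found in the camera images.
- filterbox: Fresh-air filter box, fixed: grey sheet metal, 210 (its x) x 160 (its y) x 125 mm high, the clip-on cover in its top. A duct with the slide gate leaves its -y side and bends down through the bench; a small terminal box stands 30 mm out of its -x end. Origin: centre of its underside, on the bench; z up. Left or right on the bench ahead of the robot, turned up to 0.3 rad.
- gate (a joint): Slide gate, in m: 0 = fully shut (pushed down to its stop), up to 0.08 = fully open (pulled up). A steel blade that slides straight up and down in its frame on the duct; it stays where it is left and takes about 4 N of downward push to move.
- gate_top (a point): Middle of the top of the slide gate's flat T handle (92 mm along the box's x, 34 mm along its y, level). It lies at y = -116 mm of the filter box; 130 mm above the bench when shut, that plus the joint's value when open. The frame below it is 112 x 22 mm and 118 mm high.
- cover: Clip-on cover, grey louvred plastic, 0.28 kg, plate 170 (its x) x 104 (its y) x 8 mm; the pleated filter fixed under it is 144 x 78 mm, 52 mm deep. Origin: centre of the filter's underside, z up; plate 52 to 60 mm above it. Clipped on, its axes are parallel to the box's, origin at z = 73 mm of the box. It must rise straight for 52 mm to leave the opening (2 to 3 mm clearance).
- tab_l_ear (a point): Point on the outer side of the ear of the +y snap tab, 87 mm above the cover's origin and 33 mm to +y. Each tab is a springy leg in a notch at the middle of the cover's long side, barbed under a tongue of the box; its upright ear is 32 mm wide (x), 5 mm thick, leans outward 0.1 rad, top 96 mm above the cover's origin. Over both outer faces: 61 mm near the plate, 68 mm at the top.
- tab_r_ear (a point): The same point on the -y snap tab. Squeeze the ears along the cover's y, from above, one finger on each, fingertips a few mm above the plate. The barbs are free when the ears are about 50 mm apart over their outer faces just above the plate (about 9 N); stop at about 42 mm (12 N). A grip of about 25 N keeps them squeezed and carries the cover.
- tab_l (a joint): Angle of the +y snap tab (rad): 0 at rest, grows as it is squeezed inward; its barb is free from 0.09, stop at 0.15. It springs back.
- tab_r (a joint): Angle of the -y snap tab, the same.
- crate: The empty white slatted crate, loose on the bench, about 0.7 kg: 300 mm long (its x) x 210 mm wide (its y) x 80 mm high, walls 6 mm (rim 12 mm), floor 5 mm thick. Origin: centre of its underside; z up. It stands on the side of the bench that the filter box leaves free. Another white crate, full of brown substrate bags, stands at the left edge of the bench and is not meant.
- spray: Bystander: pale bottle with a black cap, 68 mm wide, 170 mm high, standing on the bench behind the filter box (its +x end); origin at its underside.
- jar: Bystander: glass jar, 76 mm wide, 110 mm high, standing behind the crate; origin at its underside.
- brush: Bystander: hand brush, 190 mm long, lying on the bench to the robot's left; origin at its underside.
- logger: Bystander: white climate logger, 75 x 30 mm, 110 mm high, standing on the bench to the robot's right; origin at its underside.
- bag: Bystander: brown substrate bag, 104 mm wide, 194 mm high, standing at the back of the bench, in the middle; origin at its underside.

How it is judged:
On the way, in this order (a step that is already met when the one before it is completed fails the run):
1. the slide gate is pushed fully shut while the cover is still clipped on (value of joint gate below 0.004 m and z of cover in the frame of filterbox below 0.08 m), for 0.2 s.
2. both snap tabs are squeezed together with the cover still in place and the gate shut (value of joint gate below 0.006 m and value of joint each of tab_l, tab_r above 0.08 rad and z of cover in the frame of filterbox below 0.085 m), for 0.05 s.
3. the cover and its filter are lifted clear of the box (z of cover in the frame of filterbox above 0.127 m), for 0.1 s.
At the end, for the whole second after the job is handed in: The gate is shut to within 6 mm of its stop; the cover lies filter side down on the floor of the empty crate (origin at most 11 mm above the crate's underside, tilted less than 0.08 rad), the crate standing level on the bench, both at rest (value of joint gate below 0.006 m and z of cover in the frame of crate between 0.001 and 0.011 m and x of cover in the frame of crate between -0.1 and 0.1 m and y of cover in the frame of crate between -0.07 and 0.07 m and angle between cover's own z axis and vertical below 0.08 rad and angle between crate's own z axis and vertical below 0.05 rad and height (world z) of crate below 0.006 m and linear speed of each of cover, crate below 0.02 m/s); the robot touches nothing.
It fails at once if the cover is dropped: it falls free of the fingers faster than 0.4 m/s (contact force between the fingers and cover below 0.2 N and linear speed of cover above 0.4 m/s).
It fails at once if another thing on the bench is moved by more than 40 mm (distance of any of spray, jar, brush, logger, bag from where it was at the start of the episode above 0.04 m).
It also fails if it takes over 51 s, if anything falls off the work surface, if the arm or the gripper's body presses on something with over 40 N, if the wrist force passes 120 N, or if a joint passes its speed limit or range.

## Working session

There is one attempt and no reset: what is moved stays moved. The work goes in short steps, Python scripts to look and compute and a shell command to move; the robot and the scene stay as the last step left them, time stands still between calls to the robot, and variables do not carry over. Pictures are saved under pics/ and viewed, at most 10 in all, crops included, and the job is handed in when it is done.

```bash
mkdir -p pics; python3 - <<'E'
from station import ctrl
import cv2,numpy as np
o=ctrl.get_obs(); print(o['t'],o['tool_pos'],o['tool_rot'],o['opening'])
a=ctrl.get_image("scene");b=ctrl.get_image("top")
cv2.imwrite("pics/a.png",a);cv2.imwrite("pics/b.png",b)
for c in("scene","top"):
  k=ctrl.calibration(c);print(c,{x:np.round(k[x],4).tolist() for x in k})
  for n in("filterbox","gate_top","cover","tab_l_ear","tab_r_ear","crate"):
    print(c,n,[(np.round(d['position'],1).tolist(),round(d['score'],2)) for d in ctrl.landmark_of(c,n)[:3]])
print(ctrl.get_obs()['t'])
E
```

```text
0.0 [0.15062624 0.6059236  0.23007783] [-3.81931530e-01 -3.11777578e+00  3.11649943e-03] 0.08549065575776364
scene {'fx': 418.5565, 'fy': 418.5565, 'cx': 283.2608, 'cy': 206.3868, 'R': [[0.7486, 0.6629, 0.0134], [0.4134, -0.4509, -0.7911], [-0.5184, 0.5977, -0.6116]], 't': [-0.4107, -0.137, 1.8502]}
scene filterbox [([238.2, 260.1], 0.89), ([147.5, 298.1], 0.45)]
scene gate_top [([208.6, 238.3], 0.88)]
scene cover [([236.0, 245.7], 0.73)]
scene tab_l_ear [([242.7, 216.9], 0.58)]
scene tab_r_ear [([228.7, 229.7], 0.6)]
scene crate [([314.4, 201.0], 0.62)]
top {'fx': 537.4603, 'fy': 537.4603, 'cx': 280.2852, 'cy': 212.7369, 'R': [[0.0285, -0.9996, -0.0072], [-0.9934, -0.0275, -0.1116], [0.1114, 0.0103, -0.9937]], 't': [-0.0394, 0.5954, 1.5625]}
top filterbox [([343.6, 234.0], 0.78)]
top gate_top [([397.6, 219.1], 0.66)]
top cover [([349.7, 235.8], 0.63)]
top tab_l_ear [([199.0, 172.3], 0.74), ([339.2, 234.1], 0.48)]
top tab_r_ear [([359.6, 228.2], 0.63)]
top crate [([195.6, 238.9], 0.87)]
0.7
```

```bash
cat > h.py <<'E'
import numpy as np
from scipy.spatial.transform import Rotation as Rn
from scipy.optimize import least_squares
def proj(k,X):
    p=np.array(k['R'])@X+np.array(k['t']); return np.array([k['fx']*p[0]/p[2]+k['cx'],k['fy']*p[1]/p[2]+k['cy']])
def onz(k,uv,z):
    R=np.array(k['R']);C=-R.T@np.array(k['t']);d=R.T@np.array([(uv[0]-k['cx'])/k['fx'],(uv[1]-k['cy'])/k['fy'],1]);return C+d*(z-C[2])/d[2]
def box_pt(p,n,g=0.08):
    # p = x,y,yaw,gate
    L={'filterbox':[0,0,0],'gate_top':[0,-.116,.130+p[3]],'cover':[0,0,.073],'tab_l_ear':[0,.033,.160],'tab_r_ear':[0,-.033,.160]}[n]
    return np.r_[p[:2],0]+Rn.from_euler('z',p[2]).apply(L)
def fit(obs):  # obs: (k,name,uv)
    f=lambda p:np.concatenate([proj(k,box_pt(p,n))-uv for k,n,uv in obs])
    r=least_squares(f,[.6,-.15,0,.05],loss='soft_l1',f_scale=2); return r.x,np.round(f(r.x).reshape(-1,2),1)
E
python3 - <<'E'
from h import *
from station import ctrl
s=ctrl.calibration("scene");t=ctrl.calibration("top")
obs=[(s,'filterbox',(238.2,260.1)),(s,'gate_top',(208.6,238.3)),(s,'cover',(236,245.7)),(s,'tab_l_ear',(242.7,216.9)),(s,'tab_r_ear',(228.7,229.7)),
(t,'filterbox',(343.6,234)),(t,'gate_top',(397.6,219.1)),(t,'cover',(349.7,235.8)),(t,'tab_l_ear',(339.2,234.1)),(t,'tab_r_ear',(359.6,228.2))]
p,r=fit(obs);print(p);print(r.tolist())
print(onz(t,(195.6,238.9),0),onz(s,(314.4,201),0))
E
python3 -c "
import cv2,numpy as np
cv2.imwrite('pics/ab.png',cv2.resize(np.vstack([cv2.imread('pics/a.png')[100:400],cv2.imread('pics/b.png')[80:380]]),(560,600)))"
```

```text
[ 0.53673575 -0.22046689  0.23441612  0.06499699]
[[-0.0, -0.1], [4.7, -0.8], [1.0, -1.3], [-1.5, 1.8], [1.1, 0.6], [1.8, 1.4], [-1.2, 2.3], [-1.4, -2.2], [1.0, -0.3], [4.3, 0.6]]
[0.51351916 0.23095153 0.        ] [0.52130686 0.22312618 0.        ]
```

View pics/ab.png

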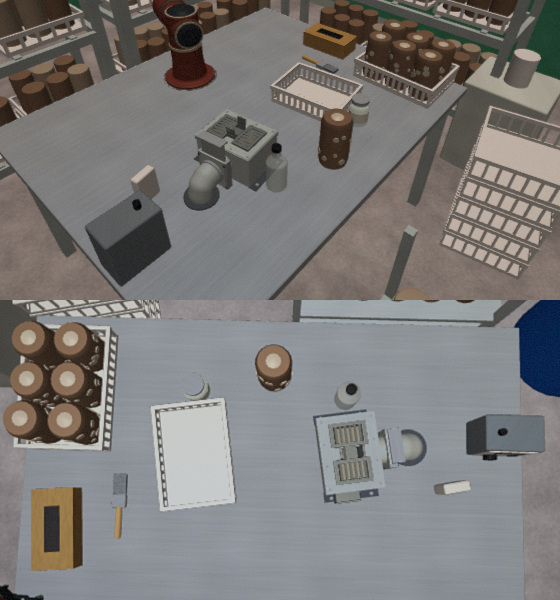

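The box stands right of centre with its gate to the right (top view ~(395,227)). The empty crate is at top-view ~(195,235), and the box yaw looks small. I'll zoom in for the yaw.

```bash
python3 -c "
import cv2
b=cv2.imread('pics/b.png')[170:300,300:440];cv2.imwrite('pics/c.png',cv2.resize(b,None,fx=4.5,fy=4.5,interpolation=cv2.INTER_CUBIC))
b=cv2.imread('pics/b.png')
import numpy as np
m=(b.min(2)>150).astype('uint8');n,l,s,c=cv2.connectedComponentsWithStats(m)
for i in range(1,n):
  if s[i,4]>800: print(s[i],cv2.minAreaRect(np.argwhere(l==i)[:,::-1].astype('float32')))
"
```

```text
[   3    0  122   84 7372] ((63.55170440673828, 34.52558135986328), (83.98118591308594, 113.12665557861328), 82.64761352539062)
[ 294    0  207  100 5497] ((397.165771484375, 49.661598205566406), (207.3209228515625, 95.26292419433594), 1.388716459274292)
[  13  105   97  125 1138] ((61.101776123046875, 166.4734649658203), (88.86940002441406, 127.05130004882812), 3.814074993133545)
[ 150  177   85  115 7464] ((191.427734375, 234.220458984375), (107.33052062988281, 76.29290008544922), 83.92753601074219)
[ 317  191   69   83 2246] ((353.0787658691406, 232.03610229492188), (76.78348541259766, 64.60758972167969), 82.61395263671875)
```

View pics/c.png

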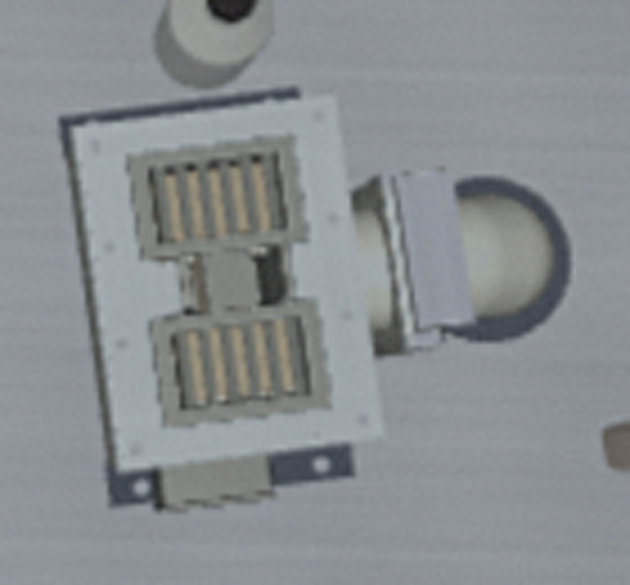

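```bash
python3 - <<'E'
from h import *
from station import ctrl
t=ctrl.calibration("top");s=ctrl.calibration("scene")
F=lambda u,v:(300+u/4.5,170+v/4.5)
P=np.array([onz(t,F(*q),.125)[:2] for q in [(73,127),(335,95),(382,437),(118,470)]]);print(P,P.mean(0))
ax=(P[0]+P[1]-P[2]-P[3])/2;ay=(P[0]+P[3]-P[1]-P[2])/2
print(np.hypot(*ax),np.hypot(*ay),np.arctan2(ax[1],ax[0]),np.arctan2(-ay[0],ay[1]))
for z in(.17,.19,.21):print(z,onz(t,F(434,248),z))
obs=[(s,'gate_top',(208.6,238.3))]
c=P.mean(0);yaw=np.arctan2(ax[1],ax[0])
for g in (.03,.05,.065,.08):
  X=box_pt([*c,yaw,g],'gate_top');print(g,X,proj(s,X),proj(t,X))
import cv2
r=cv2.boxPoints(((191.43,234.22),(107.33,76.29),83.93));Q=np.array([onz(t,q,.08)[:2] for q in r]);print(Q,Q.mean(0))
k=ctrl.get_obs();print(Rn.from_rotvec(k['tool_rot']).as_matrix().round(3))
E
```

```text
[[ 0.6297392  -0.12313747]
 [ 0.65436436 -0.28595623]
 [ 0.44295592 -0.31665609]
 [ 0.41822273 -0.15517612]] [ 0.53632055 -0.22023148]
0.21377651453918964 0.1640167001672721 0.1472702927797226 0.151041072707542
0.17 [ 0.55602681 -0.3386887   0.17      ]
0.19 [ 0.55412983 -0.33455258  0.19      ]
0.21 [ 0.55223286 -0.33041646  0.21      ]
0.03 [ 0.55334222 -0.33497581  0.16      ] [211.67457188 244.84477224] [394.30902066 226.38262375]
0.05 [ 0.55334222 -0.33497581  0.18      ] [211.06512363 239.93517893] [395.82733109 225.73865038]
0.065 [ 0.55334222 -0.33497581  0.195     ] [210.60017151 236.18961764] [396.99382101 225.24389751]
0.08 [ 0.55334222 -0.33497581  0.21      ] [210.1283102  232.38839721] [398.18493997 224.73869852]
[[0.66173206 0.3636545 ]
 [0.69145522 0.1442654 ]
 [0.38513421 0.09963728]
 [0.35626995 0.31420149]] [0.52364786 0.23043967]
[[-0.97   0.241  0.   ]
 [ 0.241  0.97   0.   ]
 [-0.     0.    -1.   ]]
```

The box is at (0.536, -0.220) with yaw 0.149. The gate top is at about (0.553, -0.335, 0.188), and the crate is at (0.523, 0.230) with yaw 0.145. Now I'll move.

```bash
cat >> h.py <<'E'
def go(X,yaw):  # shift cm + turn from the present tool pose; tool y along yaw+90deg
    from station import ctrl
    o=ctrl.get_obs();R=Rn.from_rotvec(o['tool_rot'])
    T=Rn.from_matrix(np.array([[-np.cos(yaw),-np.sin(yaw),0],[-np.sin(yaw),np.cos(yaw),0],[0,0,-1]]).T)
    print('t',round(o['t'],2),'now',o['tool_pos'].round(4),'F',np.round(o['contact_force'],1),'shift',(R.inv().apply(np.array(X)-o['tool_pos'])*100).round(2),'turn',(R.inv()*T).as_rotvec().round(3),'open',round(o['opening'],4),'grip',np.round(o['grip_force'],1))
E
python3 -c "
from h import *
go([.5,.15,.32],.149)"
```

```text
t 0.7 now [0.1509 0.6065 0.2313] F [ 0.1  0.1 -0.4] shift [-44.9  -35.87  -8.87] turn [ 0.     0.    -0.393] open 0.0852 grip 0.0
```

```bash
python3 -m handwheel '[[[-22,-18,-9],[0,0,-0.18]],[[-45,-36,-9],[0,0,-0.39]],[[-45,-36,-9],[0,0,-0.39]],[[-45,-36,-9],[0,0,-0.39]],[[-45,-36,-9],[0,0,-0.39]]]' -; python3 -c "
from h import *
go([.5,.15,.32],.149)"
```

```text
t: 1.32
tool_pos: [0.3365, 0.3626, 0.2845]
tool_rot: [-0.23, 3.132, 0.001]
contact_force: [1.3, 1.3, 0.3]
opening: 0.0854
grip_force: 0.0
t 1.32 now [0.3365 0.3626 0.2845] F [1.3 1.3 0.3] shift [-13.08 -23.42  -3.55] turn [ 0.     0.001 -0.002] open 0.0854 grip 0.0
```

```bash
python3 -m handwheel '[[[-13,-23,-4],[0,0,0]],[[-13,-23,-4],[0,0,0]],[[-13,-23,-4],[0,0,0]],[[-13,-23,-4],[0,0,0]],[[-13,-23,-4],[0,0,0]]]' 1; python3 -c "
from h import *
go([.53,-.26,.36],.149)"
```

```text
t: 1.95
tool_pos: [0.4994, 0.153, 0.3247]
tool_rot: [-0.223, 3.133, -0.0]
contact_force: [-0.9, 1.0, -0.8]
opening: -0.0001
grip_force: 0.0
t 1.95 now [0.4994 0.153  0.3247] F [-0.9  1.  -0.8] shift [  2.81 -41.32  -3.52] turn [-0.     0.001 -0.007] open -0.0001 grip 0.0
```

```bash
python3 -m handwheel '[[[3,-41.5,-3.5],[0,0,0]],[[3,-41.5,-3.5],[0,0,0]],[[3,-41.5,-3.5],[0,0,0]],[[3,-41.5,-3.5],[0,0,0]],[[3,-41.5,-3.5],[0,0,0]]]'; python3 -m handwheel '[[[0,-11,0],[0,0,0]],[[0,-11,0],[0,0,0]],[[0,-11,0],[0,0,0]]]' ; python3 -c "
from h import *
go([.553,-.335,.22],.149)
from station import ctrl
import cv2
k=ctrl.calibration('wrist');im=ctrl.get_image('wrist');cv2.imwrite('pics/w1.png',im)
np.savez('k1.npz',**k)
for n in('gate_top','cover','tab_l_ear','tab_r_ear','filterbox'):
  print(n,[(np.round(d['position'],1).tolist(),round(d['score'],2)) for d in ctrl.landmark_of('wrist',n)[:3]])
p=[.5363,-.2202,.149,.058]
for n in('gate_top','cover','tab_l_ear','tab_r_ear','filterbox'): print(n,proj(k,box_pt(p,n)).round(1))
"
```

```text
t: 2.58
tool_pos: [0.5206, -0.156, 0.3504]
tool_rot: [-0.231, 3.132, 0.001]
contact_force: [0.7, 1.0, 0.5]
opening: -0.0001
grip_force: 0.0
t: 2.95
tool_pos: [0.5366, -0.2657, 0.3489]
tool_rot: [0.225, -3.132, -0.002]
contact_force: [0.1, 0.6, -0.8]
opening: -0.0002
grip_force: 0.0
t 2.95 now [ 0.5366 -0.2657  0.3489] F [ 0.1  0.6 -0.8] shift [-0.65 -7.11 12.88] turn [ 0.001 -0.001 -0.006] open -0.0002 grip 0.0
gate_top [([199.0, 195.5], 0.67)]
cover [([308.9, 165.8], 0.96), ([409.3, 312.8], 0.66)]
tab_l_ear [([349.0, 182.4], 0.83)]
tab_r_ear [([289.2, 189.0], 0.49)]
filterbox []
gate_top [197.9 193.6]
cover [310.  167.4]
tab_l_ear [351.5 185. ]
tab_r_ear [286.  185.4]
filterbox [304.9 157.1]
```

View pics/w1.png

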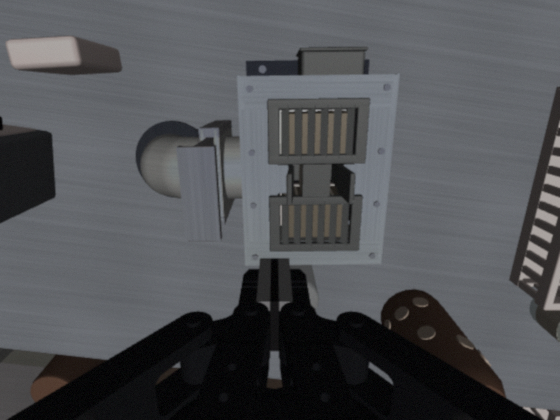

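The wrist view shows the box top with corners (237,76), (398,75), (383,265) and (246,265), and the gate handle at about (200,194). The network's points agree within 2–4 px. I'll fit using these.

```bash
python3 - <<'E'
from h import *
k=dict(np.load('k1.npz'))
# rows up in picture = -x ; right = +y
P=[(-.105,-.08,.125,237,76),(-.105,.08,.125,398,74),(.105,.08,.125,383,265),(.105,-.08,.125,246,266)]
H=[(-.046,-.133,179,148),(-.046,-.099,214,146),(.046,-.099,221,239),(.046,-.133,187,241)]
def f(p):
    R=Rn.from_euler('z',p[2]);o=np.r_[p[:2],0];r=[]
    for a,b,c,u,v in P: r+=list(proj(k,o+R.apply([a,b,c]))-[u,v])
    for a,b,u,v in H: r+=list(proj(k,o+R.apply([a,b,.13+p[3]]))-[u,v])
    r+=list(proj(k,o+R.apply([0,.033,.160]))-[349,182.4])
    return np.array(r)
r=least_squares(f,[.536,-.22,.149,.06],loss='soft_l1',f_scale=2);print(r.x.round(4),f(r.x).round(1).reshape(-1,2).tolist())
go(box_pt(r.x,'gate_top'),r.x[2])
E
```

```text
[ 0.5371 -0.2193  0.1672  0.053 ] [[0.7, 2.5], [-1.6, 0.4], [-2.4, -3.6], [1.8, -1.7], [-2.5, -1.1], [0.1, -0.0], [0.5, 0.4], [0.2, -0.8], [3.2, 2.9]]
t 3.25 now [ 0.537  -0.2623  0.3505] F [ 0.2  0.7 -0.4] shift [-0.86 -7.35 16.75] turn [-0.     0.001 -0.019] open -0.0002 grip 0.0
```

```bash
python3 -m handwheel '[[[-0.8,-5,6],[0,0,-0.01]],[[-0.8,-7.4,12],[0,0,-0.01]],[[-0.8,-7.4,14.5],[0,0,-0.01]],[[-0.8,-7.4,14.5],[0,0,-0.01]]]';  python3 -m handwheel '[[[0,0,1.5],[0,0,0]],[[0,0,2.5],[0,0,0]],[[0,0,3.5],[0,0,0]],[[0,0,4.5],[0,0,0]]]'; python3 -c "
from h import *
go([.5564,-.3337,.13],.158)"
```

```text
t: 3.75
tool_pos: [0.5536, -0.3337, 0.2004]
tool_rot: [0.245, -3.125, -0.009]
contact_force: [0.7, 0.1, 0.6]
opening: -0.0001
grip_force: 0.0
t: 4.25
tool_pos: [0.5568, -0.3359, 0.1615]
tool_rot: [-0.245, 3.128, -0.003]
contact_force: [2.8, 0.7, 4.3]
opening: -0.0002
grip_force: 2.2
t 4.25 now [ 0.5568 -0.3359  0.1615] F [2.8 0.7 4.3] shift [0.02 0.23 3.15] turn [-0.002  0.004 -0.001] open -0.0002 grip 2.2
```

```bash
python3 -m handwheel '[[[0,0,1.0],[0,0,0]],[[0,0,2],[0,0,0]],[[0,0,2.7],[0,0,0]],[[0,0,2.7],[0,0,0]]]'; python3 -m handwheel '[[[0,0,0.3],[0,0,0]],[[0,0,0.5],[0,0,0]],[[0,0,0.5],[0,0,0]]]'
```

```text
t: 4.75
tool_pos: [0.5541, -0.3355, 0.1313]
tool_rot: [0.245, -3.128, -0.003]
contact_force: [0.0, -0.2, 0.0]
opening: 0.0002
grip_force: 0.0
t: 5.12
tool_pos: [0.5542, -0.3356, 0.13]
tool_rot: [0.245, -3.128, -0.002]
contact_force: [-7.3, 3.8, 12.3]
opening: 0.0001
grip_force: 6.1
```

```bash
python3 -m handwheel '[[[0,0,0.3],[0,0,0]],[[0,0,0.3],[0,0,0]],[[0,0,0.3],[0,0,0]]]'; python3 -m handwheel '[[[0,0,0],[0,0,0]],[[0,0,-4],[0,0,0]],[[0,0,-8],[0,0,0]],[[0,6,-14],[0,0,0]],[[0,9,-17],[0,0,0]]]' -1; python3 -c "
from h import *
go(box_pt([.5371,-.2193,.158,0],'cover'),.158)
from station import ctrl
import cv2
k=ctrl.calibration('wrist');im=ctrl.get_image('wrist');cv2.imwrite('pics/w2.png',im)
np.savez('k2.npz',**k)
for n in('gate_top','tab_l_ear','tab_r_ear'):
  print(n,[(np.round(d['position'],1).tolist(),round(d['score'],2)) for d in ctrl.landmark_of('wrist',n)[:3]])
p=[.5371,-.2193,.158,.0]
for n in('gate_top','cover','tab_l_ear','tab_r_ear','filterbox'): print(n,proj(k,box_pt(p,n)).round(1))
"
```

```text
t: 5.5
tool_pos: [0.5543, -0.3357, 0.1299]
tool_rot: [0.245, -3.128, -0.002]
contact_force: [-12.8, 7.9, 23.2]
opening: 0.0
grip_force: 11.5
t: 6.12
tool_pos: [0.5405, -0.2478, 0.2936]
tool_rot: [0.243, -3.13, -0.002]
contact_force: [1.1, -0.1, 0.2]
opening: 0.0849
grip_force: 0.0
t 6.12 now [ 0.5405 -0.2478  0.2936] F [ 1.1 -0.1  0.2] shift [-0.15  2.84 22.06] turn [ 0.001 -0.002 -0.003] open 0.0849 grip 0.0
gate_top [([180.7, 188.5], 0.58)]
tab_l_ear [([346.0, 197.6], 0.95)]
tab_r_ear [([269.2, 197.7], 0.75)]
gate_top [180.5 187.3]
cover [300.3 173.4]
tab_l_ear [346.8 196. ]
tab_r_ear [269.1 196.2]
filterbox [296.1 160.9]
```

View pics/w2.png

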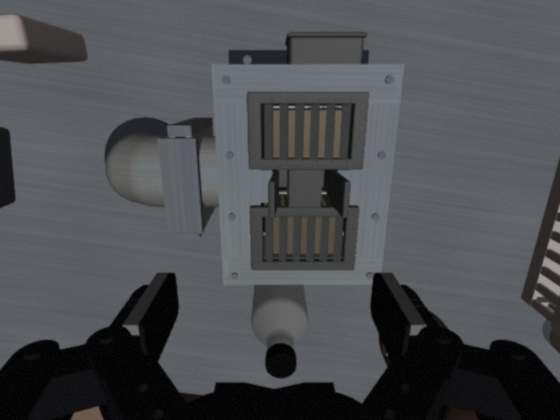

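The gate is shut (handle at (181,188)) and the ears are at (346,198) and (269,198), as predicted. I'll go down over the ears.

```bash
python3 -m handwheel '[[[-0.2,2.8,5],[0,0,0]],[[-0.2,2.8,9],[0,0,0]],[[-0.2,2.8,11],[0,0,0]],[[-0.2,2.8,11],[0,0,0]],[[-0.2,2.8,11],[0,0,0]]]' -1 25; python3 -c "
from h import *
go([.538,-.2193,.1365],.158)"
```

```text
t: 6.95
tool_pos: [0.5401, -0.2215, 0.185]
tool_rot: [-0.244, 3.13, -0.002]
contact_force: [-0.4, -0.7, 0.1]
opening: 0.0856
grip_force: 0.0
t 6.95 now [ 0.5401 -0.2215  0.185 ] F [-0.4 -0.7  0.1] shift [0.18 0.26 4.85] turn [-0.001  0.002 -0.003] open 0.0856 grip 0.0
```

```bash
python3 -m handwheel '[[[0.2,0.25,2],[0,0,0]],[[0.2,0.25,4],[0,0,0]],[[0.2,0.25,4.8],[0,0,0]],[[0.2,0.25,4.8],[0,0,0]],[[0.2,0.25,4.8],[0,0,0]]]'; python3 -m handwheel '[[[0,0,0],[0,0,0]],[[0,0,0],[0,0,0]]]' 0.2 25;python3 -c "
from h import *
go([.538,-.2193,.1365],.158)"
```

```text
t: 7.58
tool_pos: [0.5373, -0.2185, 0.136]
tool_rot: [-0.245, 3.131, -0.001]
contact_force: [-0.1, -0.2, 1.4]
opening: 0.0856
grip_force: 0.0
t: 7.82
tool_pos: [0.538, -0.2191, 0.1375]
tool_rot: [-0.245, 3.13, -0.003]
contact_force: [-0.6, -0.8, 9.2]
opening: 0.0515
grip_force: 5.9
t 7.83 now [ 0.538  -0.2191  0.1375] F [-0.6 -0.8  9.2] shift [ 0.   -0.02  0.1 ] turn [-0.002  0.002 -0.002] open 0.0515 grip 5.9
```

```bash
python3 -m handwheel '[[[0,0,-0.1],[0,0,0]],[[0,0,-0.1],[0,0,0]],[[0,0,-0.1],[0,0,0]],[[0,0,-0.1],[0,0,0]]]' 1 28;python3 -c "
from h import *
from station import ctrl
import cv2
go([.538,-.2193,.1365],.158)
cv2.imwrite('pics/s3.png',ctrl.get_image('scene')[140:290,160:310])
cv2.imwrite('pics/w3.png',np.hstack([ctrl.get_image('wrist')[:,100:460],cv2.resize(cv2.imread('pics/s3.png'),(420,420))]))"
```

```text
t: 8.32
tool_pos: [0.5382, -0.2191, 0.1391]
tool_rot: [-0.245, 3.129, -0.003]
contact_force: [-1.2, 0.4, 6.7]
opening: 0.0395
grip_force: 29.7
t 8.32 now [ 0.5382 -0.2191  0.1391] F [-1.2  0.4  6.7] shift [ 0.02 -0.02  0.26] turn [-0.002  0.003 -0.002] open 0.0395 grip 29.7
```

View pics/w3.png

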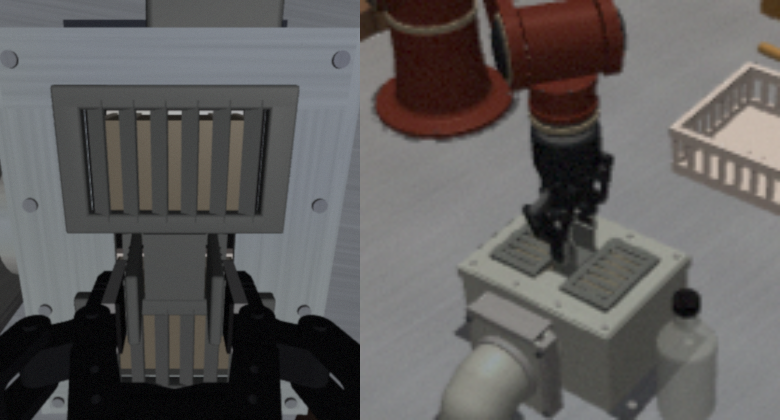

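The pads are on both ears, with the tabs squeezed to the stop (39.5 mm, 30 N). Now I'll lift straight up.

```bash
python3 -m handwheel '[[[0,0,-0.5],[0,0,0]],[[0,0,-1],[0,0,0]],[[0,0,-1.7],[0,0,0]],[[0,0,-2.5],[0,0,0]],[[0,0,-2.5],[0,0,0]]]';python3 -c "
from h import *
go([.538,-.2193,.1365],.158)"
```

```text
t: 9.05
tool_pos: [0.5375, -0.2187, 0.1627]
tool_rot: [-0.245, 3.13, -0.002]
contact_force: [0.6, -0.8, -1.8]
opening: 0.0395
grip_force: 29.3
t 9.05 now [ 0.5375 -0.2187  0.1627] F [ 0.6 -0.8 -1.8] shift [-0.03 -0.06  2.62] turn [-0.001  0.002 -0.002] open 0.0395 grip 29.3
```

```bash
python3 -m handwheel '[[[0,0,-1],[0,0,0]],[[0,0,-2.5],[0,0,0]],[[0,0,-4],[0,0,0]],[[0,0,-6.5],[0,0,0]],[[0,0,-10],[0,0,0]]]';python3 -c "
from h import *
from station import ctrl
import cv2
go([.522,.230,.26],.145)
k=ctrl.calibration('wrist')
cv2.imwrite('pics/w4.png',np.hstack([ctrl.get_image('wrist')[:,100:460],cv2.resize(ctrl.get_image('scene')[100:250,160:310],(420,420))]))
print([(np.round(d['position'],1).tolist(),round(d['score'],2)) for d in ctrl.landmark_of('wrist','cover')[:2]])"
```

```text
t: 9.68
tool_pos: [0.5365, -0.2181, 0.2623]
tool_rot: [0.245, -3.131, -0.001]
contact_force: [0.6, -0.6, -2.9]
opening: 0.0392
grip_force: 29.3
t 9.68 now [ 0.5365 -0.2181  0.2623] F [ 0.6 -0.6 -2.9] shift [-5.54 44.49  0.26] turn [ 0.001 -0.001  0.011] open 0.0392 grip 29.3
[([274.2, 223.1], 0.63)]
```

View pics/w4.png

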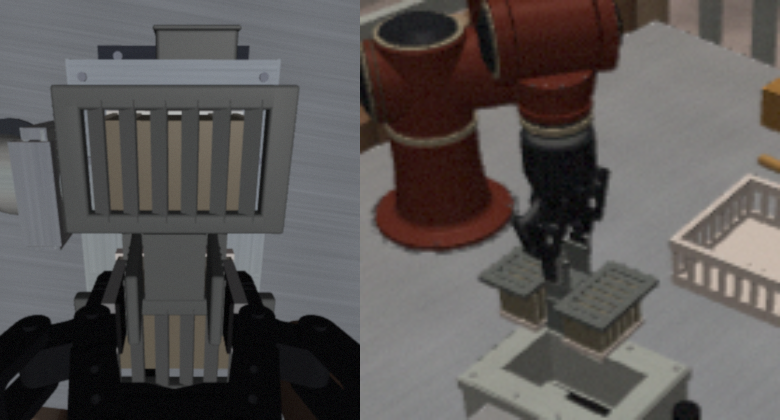

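The cover is out, level and held. I'll carry it over the crate.

```bash
python3 -m handwheel '[[[-1,3,0],[0,0,0]],[[-2,8,0],[0,0,0]],[[-3,13,0],[0,0,0]],[[-3,18,0],[0,0,0]],[[-4,23,0],[0,0,0]]]';python3 -m handwheel '[[[-0.5,5,0],[0,0,0]],[[-1,10,0],[0,0,0]],[[-1.5,15,0],[0,0,0]],[[-1.5,19,0],[0,0,0]],[[-1.5,21,0],[0,0,0]]]';python3 -c "
from h import *
from station import ctrl
import cv2
go([.52,.229,.08],.145)
print([(d['position'],d['score']) for d in [0] ] if 0 else '')
k=ctrl.calibration('top');im=ctrl.get_image('top')
m=ctrl.landmark_of('top','crate');print([(onz(k,d['position'],0).round(3),round(d['score'],2)) for d in m[:2]])
m=ctrl.landmark_of('top','cover');print([(onz(k,d['position'],.19).round(3),round(d['score'],2)) for d in m[:2]])
cv2.imwrite('pics/t5.png',np.hstack([cv2.resize(im[150:320,120:270],(390,442)),cv2.resize(ctrl.get_image('scene')[30:230,220:400],(398,442))]))"
```

```text
t: 10.45
tool_pos: [0.5394, 0.0166, 0.2595]
tool_rot: [0.244, -3.129, -0.001]
contact_force: [1.5, 0.3, -3.5]
opening: 0.0393
grip_force: 29.3
t: 11.08
tool_pos: [0.5216, 0.2264, 0.2595]
tool_rot: [0.248, -3.129, 0.001]
contact_force: [0.5, 0.3, -2.4]
opening: 0.0394
grip_force: 29.4
t 11.07 now [0.5216 0.2264 0.2595] F [ 0.5  0.3 -2.4] shift [ 0.07  0.29 17.95] turn [-0.    -0.003  0.013] open 0.0394 grip 29.4

[(array([0.523, 0.227, 0.   ]), 0.73)]
[(array([0.527, 0.223, 0.19 ]), 0.85)]
```

View pics/t5.png

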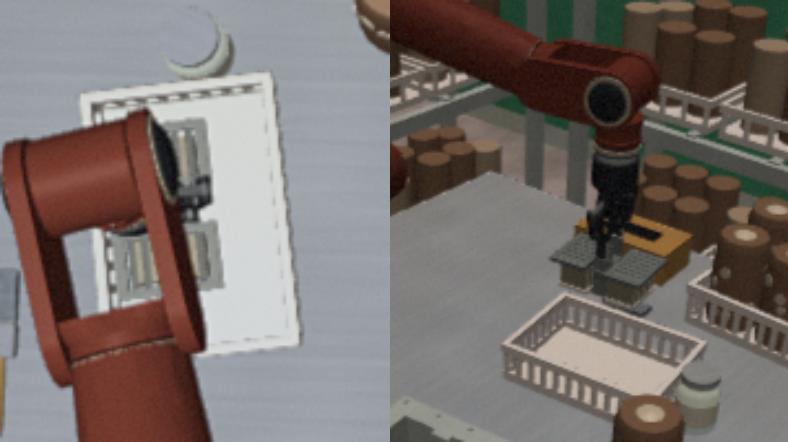

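The cover is centred over the crate (measured crate centre is about (0.523, 0.228)). I'll lower it.

```bash
python3 -m handwheel '[[[0,0.2,4],[0,0,0]],[[0,0.2,9],[0,0,0]],[[0,0.2,13],[0,0,0]],[[0,0.2,16],[0,0,0]],[[0,0.2,17.5],[0,0,0]]]';python3 -m handwheel '[[[0,0,0.3],[0,0,0]],[[0,0,0.5],[0,0,0]],[[0,0,0.7],[0,0,0]],[[0,0,0.7],[0,0,0]]]'; python3 -c "
from h import *
go([.52,.229,.071],.145)"
```

```text
t: 11.9
tool_pos: [0.5216, 0.225, 0.0842]
tool_rot: [0.242, -3.129, 0.002]
contact_force: [-0.2, -0.2, -2.5]
opening: 0.0393
grip_force: 29.4
t: 12.4
tool_pos: [0.523, 0.227, 0.0803]
tool_rot: [-0.245, 3.131, 0.0]
contact_force: [-0.3, -0.4, -2.7]
opening: 0.0396
grip_force: 29.4
t 12.4 now [0.523  0.227  0.0803] F [-0.3 -0.4 -2.7] shift [0.26 0.24 0.93] turn [0.    0.001 0.011] open 0.0396 grip 29.4
```

```bash
python3 -m handwheel '[[[0,0,0.3],[0,0,0]],[[0,0,0.5],[0,0,0]],[[0,0,0.7],[0,0,0]],[[0,0,0.7],[0,0,0]],[[0,0,0.7],[0,0,0]]]'; python3 -m handwheel '[[[0,0,0.1],[0,0,0]],[[0,0,0.2],[0,0,0]],[[0,0,0.2],[0,0,0]]]'
```

```text
t: 13.02
tool_pos: [0.5226, 0.2268, 0.0725]
tool_rot: [-0.245, 3.132, -0.0]
contact_force: [-0.3, -0.5, -2.6]
opening: 0.0392
grip_force: 29.4
t: 13.4
tool_pos: [0.5229, 0.2269, 0.0712]
tool_rot: [-0.245, 3.131, 0.0]
contact_force: [-1.4, 0.0, 1.3]
opening: 0.0399
grip_force: 29.6
```

```bash
python3 -m handwheel '[[[0,0,0.1],[0,0,0]],[[0,0,0.1],[0,0,0]]]'; python3 -m handwheel '[[[0,0,0],[0,0,0]],[[0,0,0],[0,0,0]],[[0,0,0],[0,0,0]],[[0,0,0],[0,0,0]]]' -1; python3 -m handwheel '[[[0,0,-0.5],[0,0,0]],[[0,0,-2],[0,0,0]],[[0,0,-5],[0,0,0]],[[0,0,-11],[0,0,0]],[[0,0,-17],[0,0,0]]]'; python3 -m handwheel '[[[0,-6,0],[0,0,0]],[[0,-12,0],[0,0,0]],[[0,-18,0],[0,0,0]],[[0,-24,0],[0,0,0]],[[0,-24,0],[0,0,0]]]'; python3 -c "
from h import *
from station import ctrl
import cv2
go([.52,.229,.071],.145)
cv2.imwrite('pics/t6.png',np.hstack([cv2.resize(ctrl.get_image('top')[150:320,120:420],(780,442)),])[:,:780])
cv2.imwrite('pics/s6.png',cv2.resize(ctrl.get_image('scene')[80:330,160:420],(416,400)))
a=cv2.resize(cv2.imread('pics/t6.png'),(384,400));cv2.imwrite('pics/e6.png',np.hstack([a,cv2.imread('pics/s6.png')]))"
```

```text
t: 13.65
tool_pos: [0.5233, 0.227, 0.0713]
tool_rot: [-0.245, 3.131, 0.0]
contact_force: [-3.6, -0.9, 6.2]
opening: 0.039
grip_force: 29.8
t: 14.15
tool_pos: [0.5228, 0.2268, 0.0697]
tool_rot: [-0.245, 3.131, 0.0]
contact_force: [-0.1, -1.1, 0.1]
opening: 0.0855
grip_force: 0.0
t: 14.78
tool_pos: [0.5223, 0.2267, 0.2423]
tool_rot: [-0.245, 3.131, 0.0]
contact_force: [0.4, 0.7, -0.2]
opening: 0.0854
grip_force: 0.0
t: 15.4
tool_pos: [0.5604, -0.0139, 0.241]
tool_rot: [-0.236, 3.131, -0.002]
contact_force: [-0.6, 1.0, 0.0]
opening: 0.0855
grip_force: 0.0
t 15.4 now [ 0.5604 -0.0139  0.241 ] F [-0.6  1.   0. ] shift [ 0.38 24.64 16.97] turn [-0.001  0.002  0.005] open 0.0855 grip 0.0
```

View pics/e6.png

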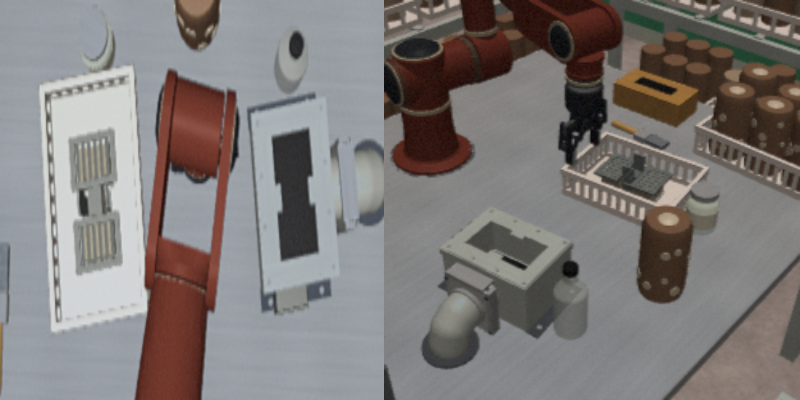

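The cover lies flat and central in the crate, the gate is shut, the bystanders haven't moved, and the arm is clear.

```bash
python3 -c "
from station import ctrl
print(ctrl.finish_job())"
```

```text
the job is handed in; nothing more can be done
None
```

The job is handed in (no verdict was returned): I pushed the gate shut, then unclipped the cover and laid it filter side down, flat in the middle of the empty crate, at about 15 s of the 51 s allowed, with the other things on the bench left where they were.

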